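# Wind and set the bake-out timer, then start

## Task

Set the clockwork timer on the grey control box for the next bake-out: turn its knob clockwise past the blue top mark until it comes up firmly against its end stop, without forcing it, then turn it back until the orange pointer stands at the red set tab and let go. Then press the green start button fully down, gently, and let go. Leave the red button, the tab and everything lying around as they are.

Things in the scene. Friction and masses are not known exactly. Their poses are not given: they have to be found in the camera images.
- timer: grey control box, 200 x 320 x 70 mm, fixed, at a varying place and yaw. Origin: centre of its underside; z up; x along its short side, away from the robot at yaw 0. On its flat lid is a white round timer scale (radius 64, 4 mm thick) centred at x 0, y +70 mm, with 13 ticks 0.3 rad apart. Green start button at x -45, y -75 mm; red button at x +55, y -115 mm
- knob: black timer knob turning about the vertical: disc (radius 21, 8 mm high) with an upright grip bar on it, 42 mm long, 14 mm thick, standing 34 mm above the disc, bar top 119 mm above the bench. Origin: on the turning axis, 77 mm above the bench; x along the bar to the end with the white line. It turns the pointer through a torsion spring of 0.7 N m per rad
- dial: grey pointer disc under the knob (radius 27, 3 mm thick) with a orange pointer. Origin: on the turning axis, 74 mm above the bench; x along the pointer to its tip. Winding is clockwise seen from above. A hidden end stop halts it 0.1 to 0.6 rad past the top mark (differs each time); it begins 1.0 to 1.6 rad short of that. Past it the knob only winds up its spring
- knob_grip (a point): where to grip: on the turning axis, in the bar, 9 mm below its top, 110 mm above the bench. While turned, the knob leads the pointer by about 0.14 rad (friction 0.1 N m); let go, it springs into line with the pointer, which stays. Firmly against the end stop means 0.2 to 0.45 N m (knob 0.28 to 0.65 rad ahead of the pointer); above 0.49 N m (0.7 rad) it is forced
- pointer (a point): tip of the orange pointer, 46 mm from the turning axis
- top_mark (a point): the blue top mark, the last tick of the scale clockwise, at 46 mm from the turning axis
- set_mark (a point): where the pointer tip is to stand: 46 mm from the turning axis, just inside the red set tab (13 x 6 mm, 4 mm high, on the rim of the scale, at a varying angle between the ticks, 0.6 to 1.4 rad before the top mark)
- start_top (a point): centre of the top face of the green start button (radius 14 mm, travel 6 mm, spring: 5 N when fully down)
- start (a joint): travel of the green start button in m, 0 up, 0.006 fully down; springs back
- halt (a joint): travel of the red button in m, 0 up; leave alone
- set_tab (a joint): angle of the red set tab, rad, clockwise from the first tick (0) to the top mark (3.6); stiff, leave alone
- gasket: bystander: loose copper ring, 42 mm across, 5 mm thick, lying on the box lid; origin at the centre of its underside
- flange: bystander: steel vacuum flange stub, 70 mm across, 55 mm high, on the bench to the left of the box; origin at the centre of its underside
- jar: bystander: amber glass jar, 52 mm across, 65 mm high, on the bench to the right of the box; origin at the centre of its underside
- spanner: bystander: spanner, 160 mm long, lying on the bench beyond the box
- tee: bystander: steel tee pipe piece, 110 mm long, 74 mm high, on the bench at the far left

How it is judged:
By the outcome, as a careful person would: the job done as asked, in the order asked, and still so for the second after the job is handed in, with the robot touching nothing.
It also fails if it takes over 72 s, if anything falls off the work surface, if the arm or the gripper's body presses on something with over 40 N, if the wrist force passes 120 N, or if a joint passes its speed limit or range.

## Robot

A 6-joint arm with a two-finger parallel gripper is mounted at the origin on the work surface. World frame = base frame: x ahead of the robot, y to its left, z up, the work surface at z = 0. Lengths are in m, angles in degrees, forces in N, time in s.
With the tool pointing down it reaches from about 0.375 to 0.9 m from the base axis. Payload 3.1 kg.
Tool frame: the origin (TCP) lies midway between the tips of the shut fingers; the grasp point (between the pads) lies 19 mm behind it; x points along the fingers, y is the direction in which the jaws open and shut, and the axes are right-handed (so a half turn about x gives the same grasp; the last joint's range is limited). The gripper opens to 87 mm and grips with 3 to 60 N. Pads are 19 mm wide; open, the fingers measure 117 mm over their backs; the gripper's body (75 mm by 190 mm) begins 51 mm behind the grasp point.
Start: joints at [-77.321, 30.224, 82.088, -0, 67.689, -10.227], TCP at [0.243, -0.576, 0.223] pointing down, gripper open.
Joint ranges: [-176.69, 176.69], [-43.24, 126.21], [12.49, 139.97], [-82, 262], [0, 151.66], [-163.58, 163.58]. Speed limits (degrees/s): [159.86, 159.86, 180, 180, 180, 180].

## Interface

Orientations are given as a 3x3 rotation matrix whose columns are the frame's x, y, z axes.
In Python, from rig import bot gives the robot as it stands.
- The arm moves only by the tool play_rows, never from a script. Its argument "motion" is a list of rows, each a list of 3 entries, a list of its own where there are three numbers: the shift along the tool's x, y, z in mm, then the turn, a rotation vector about the tool's x, y, z in degrees, then the opening, from 0 (shut) to 1 (fully open). A call has 1 to 8 rows; each row is the pose to reach, as a shift and turn from the pose commanded when the call began, along the tool's axes at that moment; what a row does not reach only later rows make up. A row lasts 1/10 s, in which the tool goes at most 50 mm and 8.59 degrees, less where a joint would pass 70% of its speed; a pose out of reach is approached as far as the arm can. A call with a gripper value outside its range is refused whole. The fingers move at their own pace and stop on an object; the grip force is fixed at half the most. Time passes only in rows, so rows that repeat a pose let the fingers close. It gives the time, the measured TCP pose, the force and the opening at its end, in the units of the state.
- bot.read_state(): the state, without advancing time (a new reading comes with each control period).
- bot.capture(name): name is "side" or "top" or "wrist"; returns a dict with "img" (400x640x3 uint8, blue, green, red), "mtx" (3x3 intrinsics, pixels), "rvec" (rotation vector, rad) and "tvec" (3), from world to camera coordinates, as OpenCV has them. Camera axes: x right, y down, z forward; pixel columns grow to the right and rows downward; lengths in m; the calibration is good to about 2 mm. The wrist camera is an equidistant fisheye: a pixel r from the principal point sees the ray r / f radians off the axis. A picture is of the moment at which its call begins. There is no depth.
- bot.hand_in(): hands the job in, once; it reports no verdict.
The state is a dict: "time_s": time; "joint_positions": joint angles; "qvel": joint speeds; "tau": joint torques, N m; "position": TCP position; "tcp_rot": TCP orientation; "force": force on the tool from outside, world axes, zero at the start; "moment": the same for the moment, N m; "opening": opening from 0.0 (shut) to 1.0 (fully open).
Only numpy, scipy, OpenCV 4.12 (cv2) and the standard library are available. Lean on these libraries where they do the work, as an engineer would, in place of code of your own. Each camera call takes 0.05 s, during which the arm holds its last target.

## Working session

There is one attempt and no reset: what is moved stays moved. The work goes in short steps, Python scripts to look and compute and a tool call to move; the robot and the scene stay as the last step left them, time stands still between calls to the robot, and variables do not carry over. Pictures are saved under pics/ and viewed, and the job is handed in when it is done.

Besides the shell and the picture viewer there is one more tool, called as name(argument=value, ...), one argument or row to a line, values as JSON. play_rows: Moves the arm, as the interface text tells. Its arguments: {"type":"object","properties":{"motion":{"type":"array"}},"required":["motion"]}

```bash
ls; mkdir -p pics; python3 - <<'E'
from rig import bot
import cv2
s=bot.read_state()
for k,v in s.items(): print(k,v)
for n in ("side","top","wrist"):
    c=bot.capture(n); cv2.imwrite(f"pics/{n}0.png",c["img"]); print(n,c["mtx"].tolist() if hasattr(c["mtx"],'tolist') else c["mtx"],c["rvec"],c["tvec"])
E
```

```text
pics
time_s 0.0
joint_positions [-7.73206310e+01  3.02786231e+01  8.21545190e+01  1.49179357e-03
  6.76885445e+01 -1.02274991e+01]
qvel [ 0.02167784  0.02898418  0.03046161 -0.0065169   0.00194838  0.02150128]
tau [-1.52568089e-03 -4.40053153e+01 -1.76590097e+01  6.32384210e-02
  5.82497742e-02 -1.57181080e-04]
position [ 0.24314507 -0.5749941   0.22158567]
tcp_rot [[-4.42669913e-04  3.89224780e-01 -9.21142701e-01]
 [ 2.07732482e-03 -9.21140445e-01 -3.89224825e-01]
 [-9.99997744e-01 -2.08581072e-03 -4.00785136e-04]]
force [-0.06626673  0.00660584 -1.13439761]
moment [ 0.04679784  0.00118532 -0.01578719]
opening 1.0013969286797582
side [[407.0880382854788, 0.0, 324.1151784013311], [0.0, 407.0880382854788, 201.12005468702466], [0.0, 0.0, 1.0]] [ 0.19322731 -2.91426297  1.0556187 ] [0.6258414  0.04648    1.32802719]
top [[470.29314101648, 0.0, 320.9495881177719], [0.0, 470.29314101648, 196.7654181281141], [0.0, 0.0, 1.0]] [ 2.1650431  -2.16306507  0.15554055] [0.09195709 0.63552671 1.12470759]
wrist [[309.70691628693146, 0.0, 318.9828016585565], [0.0, 309.70691628693146, 199.2345896383241], [0.0, 0.0, 1.0]] [-2.4251105   1.6074532   0.22000967] [-0.62436333 -0.03226805  0.39014374]
```

View pics/top0.png

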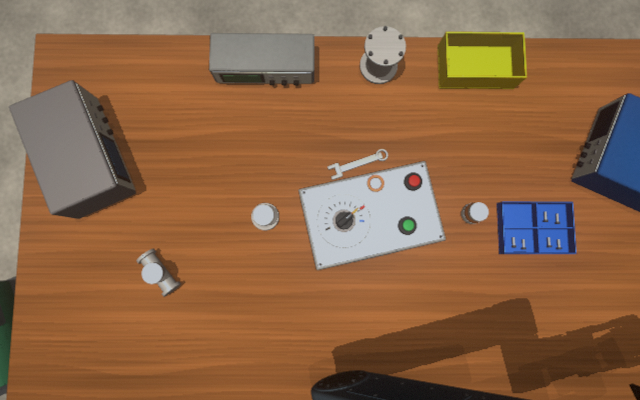

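View pics/side0.png

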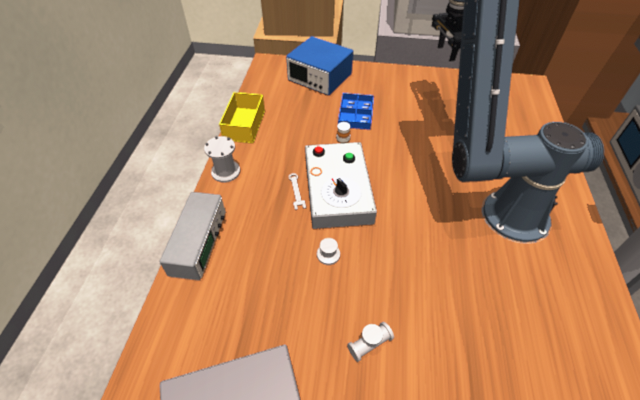

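View pics/wrist0.png

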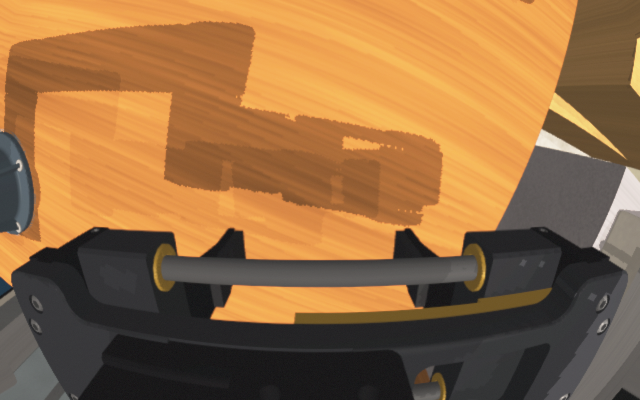

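The top view shows the box, with the dial near (344,220), green button (408,225), red (413,181) and gasket (376,184). The flange (265,215) and jar (478,212) stand on either side. I'll zoom in and measure.

```bash
cat > h.py <<'E'
import numpy as np, cv2
def rays(c,px,fish=False):
    px=np.atleast_2d(np.array(px,float)); K=np.array(c["mtx"]); R=cv2.Rodrigues(np.array(c["rvec"],float))[0]; t=np.array(c["tvec"],float).ravel()
    a=(px-[K[0,2],K[1,2]])/[K[0,0],K[1,1]]
    if fish:
        th=np.linalg.norm(a,axis=1,keepdims=True); d=np.hstack([a/np.maximum(th,1e-9)*np.sin(th),np.cos(th)])
    else: d=np.hstack([a,np.ones((len(a),1))])
    return -R.T@t, d@R
def onz(c,px,z,fish=False):
    o,d=rays(c,px,fish); return o+d*((z-o[2])/d[:,2:3])
def proj(c,P,fish=False):
    P=np.atleast_2d(np.array(P,float)); K=np.array(c["mtx"]); R=cv2.Rodrigues(np.array(c["rvec"],float))[0]; t=np.array(c["tvec"],float).ravel()
    q=P@R.T+t
    if fish:
        r=np.linalg.norm(q[:,:2],axis=1,keepdims=True); a=q[:,:2]/r*np.arctan2(r,q[:,2:3])
    else: a=q[:,:2]/q[:,2:3]
    return a*[K[0,0],K[1,1]]+[K[0,2],K[1,2]]
def blob(img,lo,hi,roi=None):
    hsv=cv2.cvtColor(img,cv2.COLOR_BGR2HSV); m=cv2.inRange(hsv,np.array(lo),np.array(hi))
    if roi: 
        z=np.zeros_like(m); x0,y0,x1,y1=roi; z[y0:y1,x0:x1]=m[y0:y1,x0:x1]; m=z
    n,l,s,ce=cv2.connectedComponentsWithStats(m)
    return sorted([(int(s[i,4]),ce[i].round(2).tolist()) for i in range(1,n)],reverse=True)[:4]
E
python3 - <<'E'
from rig import bot
from h import *
c=bot.capture("top"); im=c["img"]
cv2.imwrite("pics/top1.png",cv2.resize(im[150:280,290:450],None,fx=5,fy=4.6,interpolation=cv2.INTER_CUBIC))
roi=(295,160,450,275)
g=blob(im,(45,80,40),(85,255,255),roi); r=blob(im,(0,150,60),(6,255,255),roi); b=blob(im,(100,100,60),(125,255,255),roi); o=blob(im,(7,120,60),(22,255,255),roi)
print(g,r,b,o)
print("g",onz(c,g[0][1],.08),"r",onz(c,r[0][1],.08))
hsv=cv2.cvtColor(im,cv2.COLOR_BGR2HSV); m=cv2.inRange(hsv,np.array((0,0,120)),np.array((180,60,255))); z=np.zeros_like(m); z[155:275,295:450]=m[155:275,295:450]
z=cv2.morphologyEx(z,cv2.MORPH_OPEN,np.ones((5,5)))
k=max(cv2.findContours(z,0,2)[0],key=cv2.contourArea); rect=cv2.minAreaRect(k); bp=cv2.boxPoints(rect); print(bp); print(onz(c,bp,.07))
E
```

```text
[(109, [407.99, 224.8])] [(104, [413.88, 180.33]), (2, [361.5, 207.5])] [(8, [361.5, 220.5])] [(6394, [375.08, 223.4]), (74, [375.24, 182.86]), (7, [354.29, 211.0])]
g [[ 0.56350041 -0.11376089  0.08      ]] r [[ 0.67061755 -0.13051267  0.08      ]]
[[297.6348  189.08427]
 [426.46628 159.35393]
 [445.0225  239.76405]
 [316.191   269.4944 ]]
[[ 0.6501247   0.14932081  0.07      ]
 [ 0.72424269 -0.16487082  0.07      ]
 [ 0.52843377 -0.20385711  0.07      ]
 [ 0.45829819  0.10433948  0.07      ]]
```

View pics/top1.png

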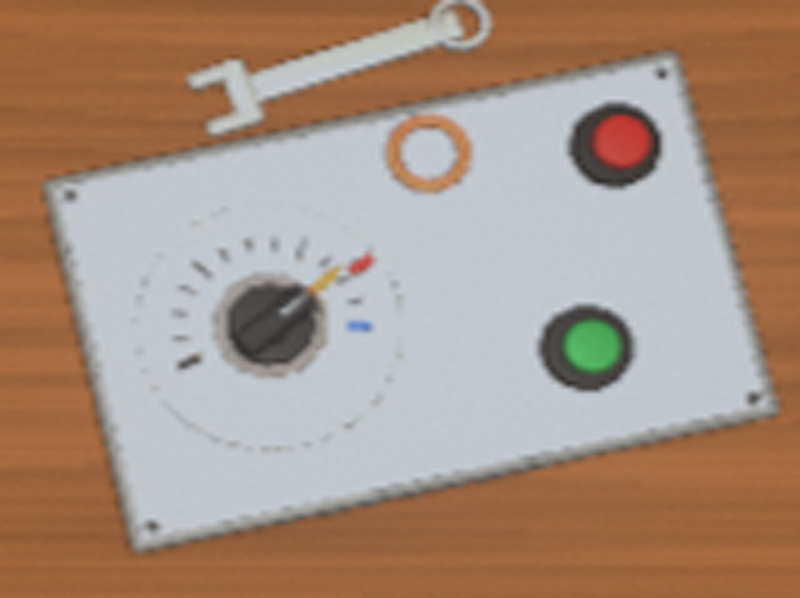

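```bash
python3 - <<'E'
from rig import bot
from h import *
s=bot.read_state(); c=bot.capture("wrist"); R=np.array(s["tcp_rot"]);p=np.array(s["position"])
o,d=rays(c,[[c["mtx"][0][2],c["mtx"][1][2]]],True); print("cam in tool",(R.T@(o-p)).round(4),"axis",(d@R).round(3))
c=bot.capture("top")
D=np.array([.574,.039])
for n,px,z in (("blue",[361.5,220.5],.074),("tab",[361.8,207.3],.078),("ptr",[354.3,211],.0755),("tick0",[290+188/5,150+362/4.6],.074)):
    w=onz(c,[px],z)[0,:2]; v=w-D; print(n,w.round(4),np.hypot(*v).round(4),np.degrees(np.arctan2(v[1],v[0])).round(1))
cj=bot.capture("side")
cv2.imwrite("pics/side1.png",cv2.resize(cj["img"][135:235,280:410],None,fx=6,fy=5.8,interpolation=cv2.INTER_CUBIC))
for n,a,z in (("flange",[265,212],.055),("jar",[478,211],.065)): print(n,onz(c,[a],z))
E
```

```text
cam in tool [-0.162   0.0003 -0.0729] axis [[0.964 0.    0.267]]
blue [ 0.5741 -0.0038] 0.0428 -89.9
tab [ 0.6054 -0.0044] 0.0536 -54.2
ptr [0.5967 0.0134] 0.0342 -48.5
tick0 [0.5544 0.0773] 0.043 117.1
flange [[0.59591892 0.22861901 0.055     ]]
jar [[ 0.59815796 -0.28794975  0.065     ]]
```

View pics/side1.png

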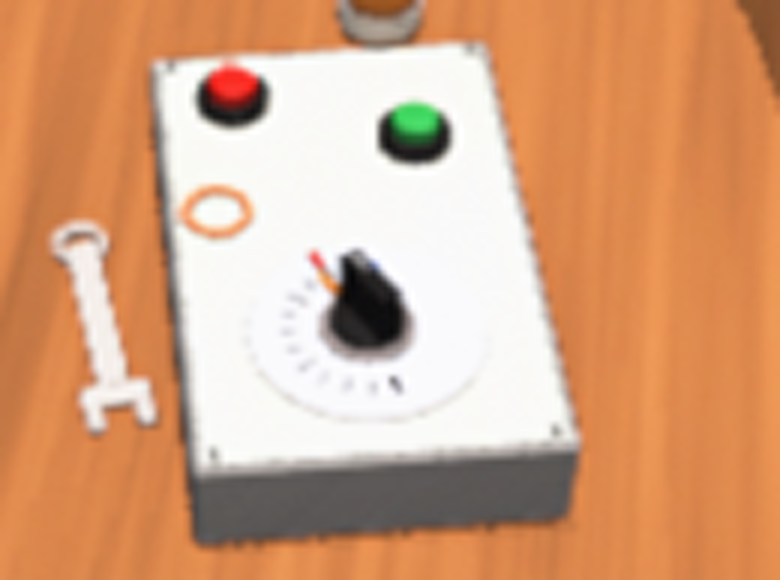

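play_rows(
  motion=[
    [[0,-22,-36],[-6.8,0,0],1],
    [[0,-44,-72],[-13.6,0,0],1],
    [[0,-66,-108],[-20.4,0,0],1],
    [[0,-88,-144],[-27.2,0,0],1],
    [[0,-110,-180],[-34,0,0],1],
    [[0,-132,-216],[-40.8,0,0],1],
    [[0,-154,-252],[-47.6,0,0],1],
    [[0,-176,-288],[-54.4,0,0],1],
  ],
)

```text
time_s: 1.15
position: [0.4409, -0.3001, 0.2227]
tcp_rot: [[0.0, 0.977, -0.215], [-0.0, -0.215, -0.977], [-1.0, 0.0, 0.0]]
force: [-0.3, -0.2, -0.4]
opening: 0.998
```

```bash
cat >> h.py <<'E'
def go(p,yaw_y):
    from rig import bot
    s=bot.read_state(); R=np.array(s["tcp_rot"]); d=R.T@(np.array(p)-s["position"])
    cur=np.degrees(np.arctan2(R[1,1],R[0,1])); y=np.radians(yaw_y)
    T=np.column_stack([[0,0,-1],[np.cos(y),np.sin(y),0],np.cross([0,0,-1],[np.cos(y),np.sin(y),0])])
    from scipy.spatial.transform import Rotation as Ro
    rv=Ro.from_matrix(R.T@T).as_rotvec(degrees=True)
    print("t",s["time_s"],"pos",np.round(s["position"],4),"yaw",cur.round(2),"shift",(d*1000).round(1),"turn",rv.round(2),"F",np.round(s["force"],2),"M",np.round(s["moment"],3),"op",round(s["opening"],3))
E
python3 -c "
from h import *
go([.632,-.03,.18],40)"
```

```text
t 1.15 pos [ 0.4409 -0.3001  0.2227] yaw -12.43 shift [  42.7  128.5 -304.9] turn [-5.243e+01  3.000e-02 -2.000e-02] F [-0.34 -0.19 -0.43] M [-0.033 -0.071 -0.03 ] op 0.998
```

play_rows(
  motion=[
    [[5,16,-38],[-6.6,0,0],1],
    [[10,32,-76],[-13,0,0],1],
    [[16,48,-114],[-19.5,0,0],1],
    [[21,64,-152],[-26,0,0],1],
    [[27,80,-190],[-33,0,0],1],
    [[32,96,-228],[-39,0,0],1],
    [[38,112,-266],[-46,0,0],1],
    [[42,128,-304],[-52,0,0],1],
  ],
)

```text
time_s: 1.95
position: [0.6324, -0.0315, 0.1801]
tcp_rot: [[-0.0, 0.771, 0.637], [-0.0, 0.637, -0.771], [-1.0, -0.0, -0.0]]
force: [0.0, -0.1, 0.4]
opening: 0.999
```

play_rows(
  motion=[
    [[0,0,0],[0,0,0],1],
    [[0,0,0],[0,0,0],1],
  ],
)

```text
time_s: 2.15
position: [0.6317, -0.0322, 0.1802]
tcp_rot: [[-0.001, 0.773, 0.635], [-0.0, 0.635, -0.773], [-1.0, -0.001, -0.0]]
force: [-0.3, 0.5, 0.3]
opening: 1.0
```

```bash
python3 - <<'E'
from rig import bot
from h import *
go([.574,.039,.13],40)
c=bot.capture("wrist"); cv2.imwrite("pics/w1.png",c["img"])
print(proj(c,[[.574,.039,.074]],True))
E
```

```text
t 2.15 pos [ 0.6317 -0.0322  0.1802] yaw 39.39 shift [ 50.2   0.7 -91.6] turn [-0.61 -0.02  0.05] F [-0.25  0.48  0.31] M [-0.041 -0.124  0.017] op 1.0
[[320.05180399  93.65465339]]
```

View pics/w1.png

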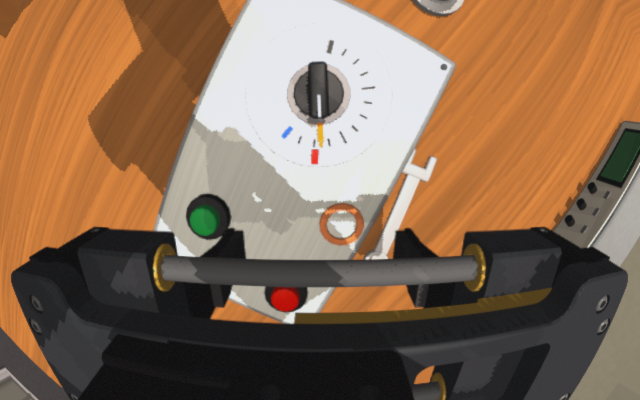

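The wrist view shows the dial at (319,93), the orange pointer near (321,134), the red tab at (314,157) and the blue mark at (287,132). Next I'll measure the angles.

```bash
cat > dial.py <<'E'
from h import *
def ang(v): return np.degrees(np.arctan2(v[1],v[0]))
def measure(c,fish,D0,verbose=True):
    """angles (deg, world) of blue, tab, pointer about dial centre"""
    im=c["img"]; hsv=cv2.cvtColor(im,cv2.COLOR_BGR2HSV)
    v,u=np.mgrid[0:400,0:640]; P=np.stack([u.ravel(),v.ravel()],1)
    out={}
    W=onz(c,P,.074,fish)[:,:2]; r=np.linalg.norm(W-D0,axis=1)
    K=np.array(c["mtx"])
    m=(r<.075)
    H=hsv.reshape(-1,3).astype(int)
    def cent(sel,z):
        if sel.sum()<2: return None
        w=onz(c,P[sel],z,fish)[:,:2]; wt=H[sel,1].astype(float); return (w*wt[:,None]).sum(0)/wt.sum()
    blue=m&(H[:,0]>100)&(H[:,0]<130)&(H[:,1]>100); red=m&((H[:,0]<6)|(H[:,0]>174))&(H[:,1]>140); org=m&(H[:,0]>10)&(H[:,0]<25)&(H[:,1]>120)&(r<.06)
    dark=m&(r>.036)&(r<.056)&(H[:,2]<150)&(H[:,1]<60)
    pts=[];m2=dark.reshape(400,640).astype(np.uint8)
    n,l,s,ce=cv2.connectedComponentsWithStats(m2)
    for i in range(1,n):
        if s[i,4]>=3: pts.append(onz(c,[ce[i]],.074,fish)[0,:2])
    return dict(blue=cent(blue,.074),tab=cent(red,.078),ptr=cent(org,.077),n=(blue.sum(),red.sum(),org.sum()),ticks=np.array(pts))
E
python3 - <<'E'
from rig import bot
from dial import *
c=bot.capture("wrist"); D=np.array([.574,.039])
o=measure(c,True,D)
for k in ("blue","tab","ptr"): print(k,o[k],np.linalg.norm(o[k]-D),ang(o[k]-D))
t=o["ticks"]; 
for _ in range(5):
    A=np.c_[2*t,np.ones(len(t))]; x=np.linalg.lstsq(A,(t**2).sum(1),rcond=None)[0]; C=x[:2]; r=np.sqrt(x[2]+C@C)
    e=np.linalg.norm(t-C,axis=1)-r; k=np.abs(e)<.003; 
    if k.all(): break
    t=t[k]
print("centre",C,"r",r,"n",len(t),e.std()); print(np.sort([ang(q-C) for q in t]).round(1))
for k in ("blue","tab","ptr"): print(k,np.linalg.norm(o[k]-C).round(4),ang(o[k]-C))
# green,red btn, lid
g=blob(c["img"],(45,80,40),(85,255,255)); print(g[0],onz(c,g[0][1],.085,True))
cs=bot.capture("side"); g2=blob(cs["img"],(45,80,40),(85,255,255),(280,135,410,235)); ct=bot.capture("top"); g3=blob(ct["img"],(45,80,40),(85,255,255),(295,160,450,275))
print(g2[0],g3[:1])
big=cv2.resize(c["img"][40:170,240:400],None,fx=5,fy=4.6,interpolation=cv2.INTER_CUBIC); cv2.imwrite("pics/w1z.png",big)
# hub: knob grip bar top line
E
```

```text
blue [ 0.57262824 -0.004751  ] 0.043772497088843315 -91.79584881468419
tab [ 0.60468109 -0.00577385] 0.05427731560808089 -55.57927870032618
ptr [0.59543079 0.01287608] 0.03378961632794274 -50.63621410324373
centre [0.57249647 0.03825084] r 0.043274776528362535 n 12 0.00048097715225104673
[-72.7 -55.4 -38.4 -21.4  -4.6  12.8  30.   47.1  64.3  81.1  98.6 115.9]
blue 0.043 -89.82442768165471
tab 0.0545 -53.83101839944074
ptr 0.0342 -47.89196077533949
(1062, [622.65, 156.05]) [[0.88808593 0.25147273 0.085     ]]
(55, [348.75, 156.0]) []
```

View pics/w1z.png

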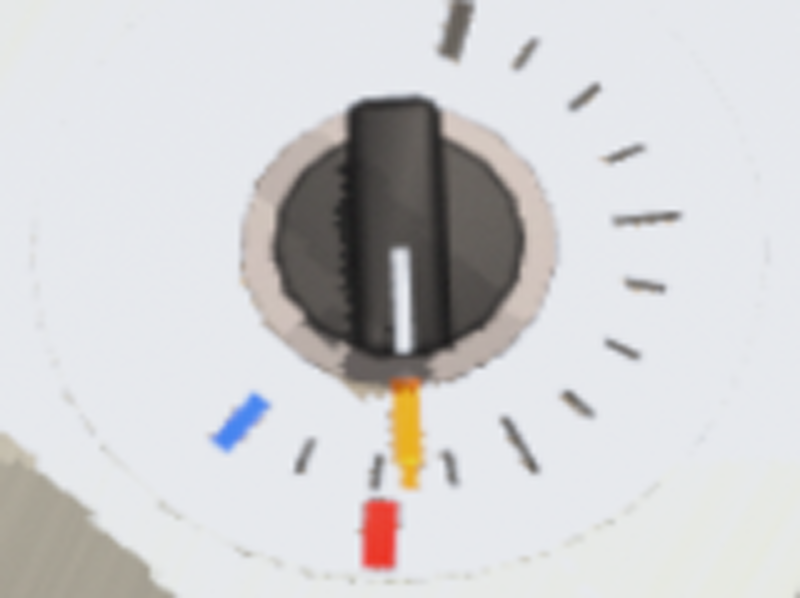

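```bash
python3 -c "
from h import *
go([.5725,.0383,.091],42.1)"
```

```text
t 2.35 pos [ 0.6311 -0.0344  0.1808] yaw 39.18 shift [ 89.8   0.5 -93.3] turn [-2.92 -0.    0.02] F [-0.07  0.97  0.18] M [ 0.041 -0.125 -0.021] op 0.998
```

play_rows(
  motion=[
    [[0,0,-30],[-1,0,0],0.7],
    [[0,0,-60],[-2,0,0],0.5],
    [[0,0,-93],[-3,0,0],0.4],
    [[20,0,-93],[-3,0,0],0.4],
    [[30,0,-93],[-3,0,0],0.4],
    [[30,0,-93],[-3,0,0],0.4],
  ],
)

```text
time_s: 2.95
position: [0.5719, 0.038, 0.1494]
tcp_rot: [[-0.003, 0.741, 0.672], [0.0, 0.672, -0.741], [-1.0, -0.002, -0.002]]
force: [1.0, -0.3, 0.0]
opening: 0.54
```

```bash
python3 - <<'E'
from h import *
from rig import bot
go([.5725,.0383,.091],42.1)
c=bot.capture("wrist"); cv2.imwrite("pics/w2.png",c["img"])
go([.5725,.0383,.091],42.1)
E
```

```text
t 2.95 pos [0.5719 0.038  0.1494] yaw 42.21 shift [58.4  0.8  0.2] turn [ 0.11 -0.11  0.11] F [ 0.96 -0.27  0.04] M [-0.014 -0.1    0.019] op 0.54
t 3.0 pos [0.5728 0.0378 0.1502] yaw 42.21 shift [59.2  0.1 -0.5] turn [ 0.11 -0.03  0.04] F [-0.15 -0.06  0.25] M [ 0.015 -0.167  0.025] op 0.492
```

View pics/w2.png

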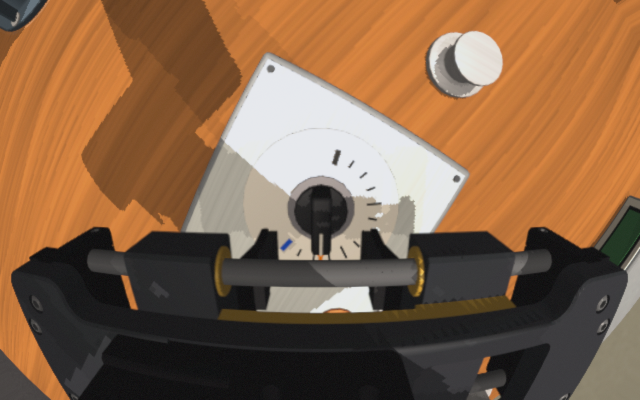

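The knob bar (x≈321) sits centred between the fingers (265 and 375), and the pointer shows at (321,245). I'll descend and close.

play_rows(
  motion=[
    [[20,0,0],[0,0,0],0.4],
    [[40,0,0],[0,0,0],0.4],
    [[59,0,0],[0,0,0],0.4],
    [[59,0,0],[0,0,0],0.4],
    [[59,0,0],[0,0,0],0.25],
    [[59,0,0],[0,0,0],0.1],
    [[59,0,0],[0,0,0],0.0],
    [[59,0,0],[0,0,0],0.0],
  ],
)

```text
time_s: 3.8
position: [0.5733, 0.0384, 0.0927]
tcp_rot: [[0.001, 0.739, 0.674], [-0.001, 0.674, -0.739], [-1.0, 0.0, 0.002]]
force: [-0.7, -0.8, 3.4]
opening: 0.158
```

play_rows(
  motion=[
    [[0,0,0],[0,0,0],0],
    [[0,0,0],[0,0,0],0],
    [[0,0,0],[0,0,0],0],
  ],
)

```text
time_s: 4.1
position: [0.5733, 0.0384, 0.0926]
tcp_rot: [[0.001, 0.739, 0.673], [-0.001, 0.673, -0.739], [-1.0, 0.0, 0.002]]
force: [-0.7, -2.9, 6.5]
opening: 0.157
```

```bash
python3 - <<'E'
from h import *
from rig import bot
go([.5725,.0383,.091],42.1)
c=bot.capture("wrist"); cv2.imwrite("pics/w3.png",c["img"])
print(bot.read_state()["tau"])
E
```

```text
t 4.1 pos [0.5733 0.0384 0.0926] yaw 42.33 shift [ 1.6 -0.7 -0.4] turn [ 0.23  0.1  -0.02] F [-0.73 -2.89  6.45] M [-0.442  0.158  0.013] op 0.157
[ 1.31169956e+00 -3.97241950e+01 -1.11944157e+01  5.92224598e-01
 -2.63836887e-01 -4.41274242e-03]
```

View pics/w3.png

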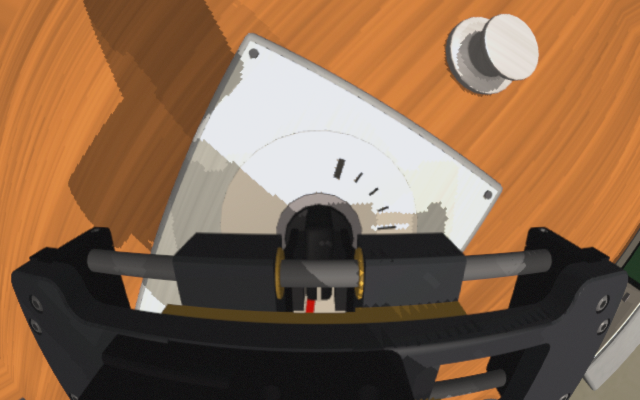

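play_rows(
  motion=[
    [[0,0,0],[4,0,0],0],
    [[0,0,0],[8,0,0],0],
    [[0,0,0],[12,0,0],0],
    [[0,0,0],[16,0,0],0],
    [[0,0,0],[20,0,0],0],
    [[0,0,0],[24,0,0],0],
    [[0,0,0],[28,0,0],0],
  ],
)

```text
time_s: 4.85
position: [0.5731, 0.0383, 0.0926]
tcp_rot: [[0.001, 0.969, 0.245], [-0.001, 0.245, -0.969], [-1.0, 0.0, 0.002]]
force: [-1.8, -3.6, 6.6]
opening: 0.16
```

```bash
python3 - <<'E'
from h import *
from rig import bot
go([.5733,.0384,.0926],42.1)
print(bot.read_state()["tau"][5])
c=bot.capture("side"); cv2.imwrite("pics/s2.png",cv2.resize(c["img"][135:235,280:410],None,fx=6,fy=5.8,interpolation=cv2.INTER_CUBIC))
E
```

```text
t 4.85 pos [0.5731 0.0383 0.0926] yaw 14.21 shift [ 0.   0.3 -0. ] turn [-27.89   0.09  -0.  ] F [-1.84 -3.64  6.62] M [-0.54   0.279  0.103] op 0.16
-0.3507477790117264
```

View pics/s2.png

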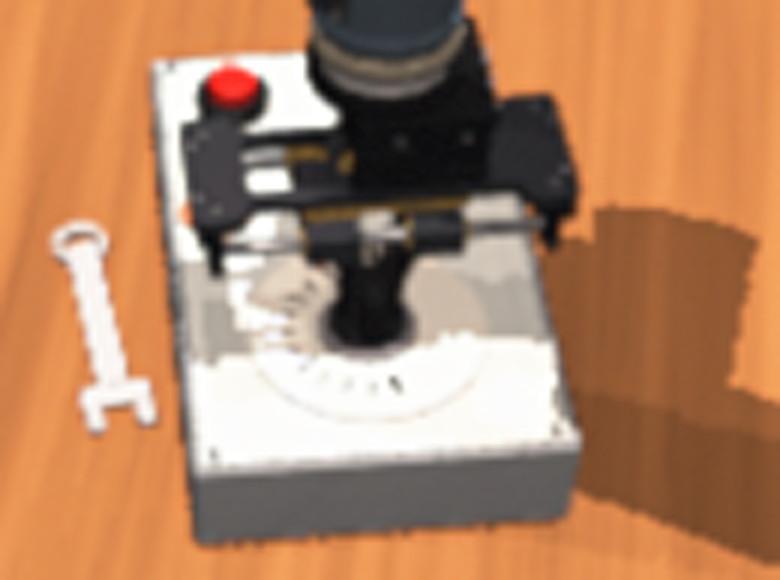

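Moment z is 0.10 N m, which matches the expected friction. I'll continue to 52°, then take smaller steps.

play_rows(
  motion=[
    [[0,0,0],[4,0,0],0],
    [[0,0,0],[8,0,0],0],
    [[0,0,0],[12,0,0],0],
    [[0,0,0],[16,0,0],0],
    [[0,0,0],[20,0,0],0],
    [[0,0,0],[24,0,0],0],
    [[0,0,0],[28,0,0],0],
  ],
)

```text
time_s: 5.6
position: [0.5728, 0.0382, 0.0926]
tcp_rot: [[0.0, 0.971, -0.238], [-0.002, -0.238, -0.971], [-1.0, 0.001, 0.001]]
force: [-2.6, -2.9, 6.6]
opening: 0.155
```

```bash
python3 - <<'E'
from h import *
from rig import bot
go([.5733,.0384,.0926],42.1)
print(bot.read_state()["tau"][5])
E
```

```text
t 5.6 pos [0.5728 0.0382 0.0926] yaw -13.79 shift [ 0.   0.5 -0.3] turn [-5.589e+01  9.000e-02  1.000e-02] F [-2.63 -2.88  6.62] M [-0.691  0.312  0.088] op 0.155
-0.3512741345912218
```

play_rows(
  motion=[
    [[0,0,0],[3,0,0],0],
    [[0,0,0],[6,0,0],0],
  ],
)

```text
time_s: 5.8
position: [0.5727, 0.0383, 0.0926]
tcp_rot: [[0.0, 0.941, -0.338], [-0.001, -0.338, -0.941], [-1.0, 0.001, 0.001]]
force: [-1.1, -2.8, 6.6]
opening: 0.155
```

```bash
python3 - <<'E'
from h import *
from rig import bot
go([.5733,.0384,.0926],42.1)
print(bot.read_state()["tau"][5])
E
```

```text
t 5.8 pos [0.5727 0.0383 0.0926] yaw -19.74 shift [ 0.   0.5 -0.3] turn [-6.184e+01  9.000e-02  1.000e-02] F [-1.1  -2.79  6.6 ] M [-0.632  0.378  0.094] op 0.155
-0.23611611686646938
```

play_rows(
  motion=[
    [[0,0,0],[2,0,0],0],
    [[0,0,0],[4,0,0],0],
    [[0,0,0],[6,0,0],0],
  ],
)

```text
time_s: 6.1
position: [0.5727, 0.0383, 0.0926]
tcp_rot: [[-0.0, 0.901, -0.434], [-0.001, -0.434, -0.901], [-1.0, 0.001, 0.001]]
force: [-3.0, -2.8, 6.9]
opening: 0.164
```

```bash
python3 - <<'E'
from h import *
go([.5733,.0384,.0926],42.1)
E
```

```text
t 6.1 pos [0.5727 0.0383 0.0926] yaw -25.7 shift [ 0.   0.5 -0.4] turn [-6.78e+01  9.00e-02  2.00e-02] F [-3.   -2.78  6.95] M [-0.587  0.401  0.164] op 0.164
```

play_rows(
  motion=[
    [[0,0,0],[2,0,0],0],
    [[0,0,0],[4,0,0],0],
    [[0,0,0],[6,0,0],0],
  ],
)

```text
time_s: 6.4
position: [0.5726, 0.0383, 0.0926]
tcp_rot: [[-0.0, 0.851, -0.526], [-0.001, -0.526, -0.851], [-1.0, 0.001, 0.001]]
force: [-2.6, -2.5, 7.0]
opening: 0.161
```

```bash
python3 - <<'E'
from h import *
go([.5733,.0384,.0926],42.1)
E
```

```text
t 6.4 pos [0.5726 0.0383 0.0926] yaw -31.71 shift [ 0.   0.5 -0.5] turn [-7.381e+01  9.000e-02  2.000e-02] F [-2.61 -2.52  6.99] M [-0.585  0.428  0.004] op 0.161
```

```bash
cat > mz.py <<'E'
from h import *
from rig import bot
M=[];T=[];F=[]
for i in range(8):
    bot.capture("top"); s=bot.read_state(); M.append(s["moment"][2]); T.append(s["tau"][5]); F.append(s["force"])
print(np.round(M,3),np.mean(M).round(3),np.round(T,2),np.mean(F,0).round(2))
go([.5727,.0383,.0926],42.1)
E
python3 mz.py
```

```text
[0.098 0.096 0.136 0.074 0.088 0.103 0.125 0.147] 0.108 [0.18 0.21 0.12 0.1  0.1  0.1  0.1  0.1 ] [-2.86 -3.02  7.08]
t 6.8 pos [0.5726 0.0383 0.0926] yaw -31.62 shift [ 0.   0.  -0.1] turn [-7.372e+01  9.000e-02  1.000e-02] F [-2.9  -3.24  6.43] M [-0.598  0.45   0.147] op 0.156
```

Joint 6 torque settles cleanly at 0.10 N m and the noisy moment averages 0.108, so the pointer isn't at the stop yet. I'll take small steps and let each one settle.

play_rows(
  motion=[
    [[0,0,0],[2,0,0],0],
    [[0,0,0],[4,0,0],0],
    [[0,0,0],[6,0,0],0],
  ],
)

```text
time_s: 7.1
position: [0.5726, 0.0383, 0.0926]
tcp_rot: [[-0.0, 0.791, -0.612], [-0.001, -0.612, -0.791], [-1.0, 0.001, 0.001]]
force: [-1.8, -2.2, 7.8]
opening: 0.162
```

```bash
python3 mz.py
```

```text
[0.105 0.167 0.11  0.112 0.097 0.107 0.141 0.133] 0.121 [0.2  0.22 0.14 0.12 0.12 0.12 0.12 0.12] [-2.83 -2.7   7.03]
t 7.5 pos [0.5726 0.0383 0.0926] yaw -37.62 shift [ 0.   0.1 -0.1] turn [-7.972e+01  9.000e-02  2.000e-02] F [-3.61 -2.11  7.19] M [-0.552  0.511  0.133] op 0.157
```

play_rows(
  motion=[
    [[0,0,0],[2,0,0],0],
    [[0,0,0],[4,0,0],0],
    [[0,0,0],[6,0,0],0],
  ],
)

```text
time_s: 7.8
position: [0.5725, 0.0383, 0.0926]
tcp_rot: [[-0.0, 0.723, -0.691], [-0.001, -0.691, -0.723], [-1.0, 0.001, 0.001]]
force: [-2.7, -3.1, 6.1]
opening: 0.16
```

```bash
python3 mz.py
```

```text
[0.218 0.183 0.232 0.19  0.196 0.149 0.254 0.164] 0.198 [0.27 0.29 0.21 0.19 0.19 0.19 0.19 0.19] [-2.7  -2.41  7.03]
t 8.2 pos [0.5725 0.0384 0.0926] yaw -43.59 shift [ 0.   0.2 -0.1] turn [-8.569e+01  9.000e-02  2.000e-02] F [-2.5  -2.84  7.18] M [-0.559  0.539  0.164] op 0.157
```

Torque rose by 0.07 over the last 6°, so the pointer is on the stop. I'll wind 11° more, to about 0.32 N m.

play_rows(
  motion=[
    [[0,0,0],[1.5,0,0],0],
    [[0,0,0],[3,0,0],0],
    [[0,0,0],[4.5,0,0],0],
    [[0,0,0],[6,0,0],0],
    [[0,0,0],[7.5,0,0],0],
    [[0,0,0],[9,0,0],0],
    [[0,0,0],[10,0,0],0],
    [[0,0,0],[11,0,0],0],
  ],
)

```text
time_s: 9.0
position: [0.5724, 0.0384, 0.0926]
tcp_rot: [[-0.001, 0.579, -0.815], [-0.002, -0.815, -0.579], [-1.0, 0.001, 0.001]]
force: [-2.4, -2.6, 7.2]
opening: 0.156
```

```bash
python3 mz.py
```

```text
[0.323 0.359 0.334 0.323 0.308 0.314 0.363 0.329] 0.332 [0.36 0.37 0.33 0.32 0.32 0.32 0.32 0.32] [-2.56 -2.39  7.1 ]
t 9.4 pos [0.5724 0.0384 0.0926] yaw -54.56 shift [ 0.   0.3 -0.2] turn [-9.666e+01  1.000e-01  2.000e-02] F [-2.86 -2.25  8.45] M [-0.479  0.487  0.329] op 0.153
```

Now firmly against the stop: 0.32–0.33 N m, with the pointer at about -118°, which is past the top mark. Next I turn back.

play_rows(
  motion=[
    [[0,0,0],[-6,0,0],0],
    [[0,0,0],[-12,0,0],0],
    [[0,0,0],[-18,0,0],0],
    [[0,0,0],[-24,0,0],0],
    [[0,0,0],[-30,0,0],0],
    [[0,0,0],[-36,0,0],0],
    [[0,0,0],[-42,0,0],0],
    [[0,0,0],[-48,0,0],0],
  ],
)

```text
time_s: 10.2
position: [0.5729, 0.0382, 0.0926]
tcp_rot: [[0.0, 0.994, -0.112], [-0.001, -0.112, -0.994], [-1.0, 0.001, 0.001]]
force: [-1.5, -1.1, 6.1]
opening: 0.156
```

play_rows(
  motion=[
    [[0,0,0],[-6,0,0],0],
    [[0,0,0],[-12,0,0],0],
    [[0,0,0],[-18,0,0],0],
    [[0,0,0],[-24,0,0],0],
    [[0,0,0],[-30,0,0],0],
    [[0,0,0],[-34,0,0],0],
    [[0,0,0],[-37,0,0],0],
    [[0,0,0],[-40,0,0],0],
  ],
)

```text
time_s: 11.0
position: [0.5732, 0.0384, 0.0926]
tcp_rot: [[0.001, 0.835, 0.551], [-0.001, 0.551, -0.835], [-1.0, 0.0, 0.002]]
force: [-1.2, -2.0, 6.4]
opening: 0.158
```

```bash
python3 mz.py
```

```text
[-0.121 -0.095 -0.093 -0.056 -0.097 -0.112 -0.038 -0.092] -0.088 [-0.22 -0.26 -0.13 -0.1  -0.1  -0.1  -0.1  -0.1 ] [-1.7  -2.63  6.07]
t 11.4 pos [0.5732 0.0384 0.0926] yaw 33.3 shift [ 0.  -0.5 -0.2] turn [-8.8   0.09 -0.02] F [-1.58 -3.    6.01] M [-0.501  0.19  -0.092] op 0.158
```

play_rows(
  motion=[
    [[0,0,0],[-2,0,0],0],
    [[0,0,0],[-4,0,0],0],
    [[0,0,0],[-6,0,0],0],
    [[0,0,0],[-8,0,0],0],
    [[0,0,0],[-9,0,0],0],
    [[0,0,0],[-10,0,0],0],
    [[0,0,0],[-10,0,0],0],
    [[0,0,0],[-10,0,0],0],
  ],
)

```text
time_s: 12.2
position: [0.5733, 0.0384, 0.0926]
tcp_rot: [[0.001, 0.728, 0.686], [-0.001, 0.686, -0.728], [-1.0, 0.0, 0.002]]
force: [-0.9, -2.4, 6.0]
opening: 0.159
```

```bash
python3 mz.py
```

```text
[-0.084 -0.054 -0.11  -0.137 -0.073 -0.102 -0.079 -0.133] -0.097 [-0.1 -0.1 -0.1 -0.1 -0.1 -0.1 -0.1 -0.1] [-1.22 -2.22  6.18]
t 12.6 pos [0.5733 0.0385 0.0926] yaw 43.3 shift [ 0.  -0.5 -0.3] turn [ 1.2   0.09 -0.02] F [-1.21 -2.09  5.74] M [-0.456  0.177 -0.133] op 0.157
```

play_rows(
  motion=[
    [[0,0,0],[0,0,0],0.1],
    [[0,0,0],[0,0,0],0.2],
    [[0,0,0],[0,0,0],0.4],
    [[0,0,0],[0,0,0],0.4],
    [[-30,0,0],[0,0,0],0.4],
    [[-59,0,0],[0,0,0],0.4],
    [[-70,0,50],[0,0,0],0.4],
    [[-90,0,93],[0,0,0],0.4],
  ],
)

```text
time_s: 13.4
position: [0.6365, -0.0283, 0.1816]
tcp_rot: [[-0.001, 0.726, 0.687], [0.001, 0.687, -0.726], [-1.0, -0.001, -0.002]]
force: [1.6, -0.9, 0.2]
opening: 0.4
```

play_rows(
  motion=[
    [[0,0,0],[0,0,0],0.4],
    [[0,0,0],[0,0,0],0.4],
    [[0,0,0],[0,0,0],0.4],
  ],
)

```text
time_s: 13.7
position: [0.6349, -0.0278, 0.1803]
tcp_rot: [[-0.003, 0.728, 0.686], [0.001, 0.686, -0.728], [-1.0, -0.002, -0.003]]
force: [-0.1, -0.2, 0.1]
opening: 0.401
```

```bash
cat > look.py <<'E'
import sys
from rig import bot
from dial import *
c=bot.capture("wrist"); D=np.array([.5725,.0383])
for _ in range(3):
    o=measure(c,True,D); t=o["ticks"]
    for _ in range(5):
        A=np.c_[2*t,np.ones(len(t))]; x=np.linalg.lstsq(A,(t**2).sum(1),rcond=None)[0]; C=x[:2]; r=np.sqrt(x[2]+C@C)
        e=np.linalg.norm(t-C,axis=1)-r; k=np.abs(e)<.002
        if k.all(): break
        t=t[k]
    D=C
print("centre",C,"r",r,"n",len(t)); print(np.sort([ang(q-C) for q in t]).round(1),o["n"])
for k in ("blue","tab","ptr"):
    if o[k] is not None: print(k,np.linalg.norm(o[k]-C).round(4),ang(o[k]-C).round(2))
u,v=proj(c,[[C[0],C[1],.074]],True)[0].astype(int)
y0,x0=max(v-60,0),max(u-80,0)
cv2.imwrite(sys.argv[1],cv2.resize(c["img"][y0:y0+130,x0:x0+160],None,fx=5,fy=4.6,interpolation=cv2.INTER_CUBIC))
go([.5725,.0383,.0926],42.1)
E
python3 look.py pics/w4.png
```

```text
centre [0.57280905 0.03824514] r 0.04314218774006678 n 10
[-73.  -38.7 -21.4  -4.6  13.   30.2  64.5  81.7  99.1 116.2] (np.int64(54), np.int64(77), np.int64(110))
blue 0.0429 -90.29
tab 0.0542 -54.18
ptr 0.0341 -55.14
t 13.75 pos [ 0.6348 -0.0275  0.1803] yaw 43.35 shift [ 88.    0.  -90.3] turn [ 1.25 -0.19  0.1 ] F [-0.19  0.51  0.58] M [ 0.042 -0.109 -0.026] op 0.399
```

View pics/w4.png

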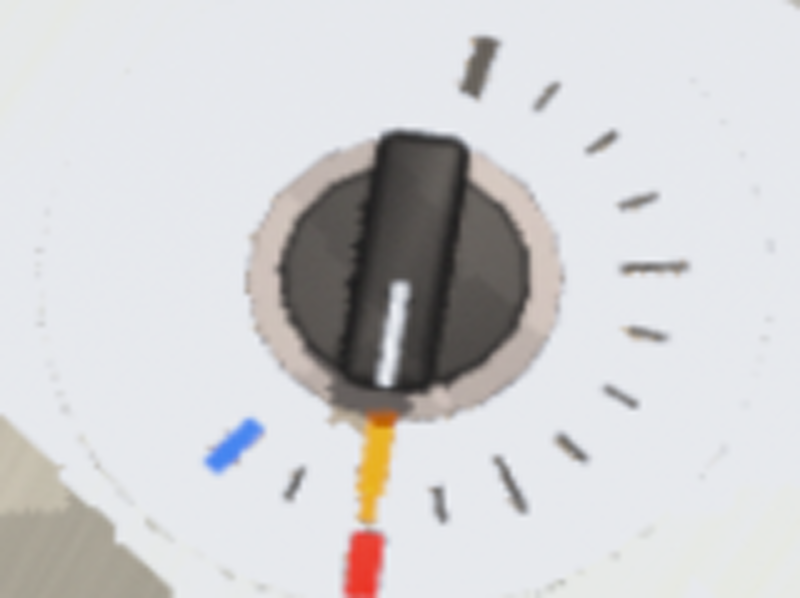

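The knob has sprung into line. The pointer reads -55.1° against the tab at -54.2°, so it points at the tab within about 1° (0.8 mm). I'll leave it there and locate the green button.

```bash
python3 - <<'E'
from rig import bot
from h import *
w=bot.capture("wrist"); s=bot.capture("side"); t=bot.capture("top")
cv2.imwrite("pics/w5.png",w["img"])
lo,hi=(45,80,40),(85,255,255)
gw=blob(w["img"],lo,hi,(150,150,300,260)); gs=blob(s["img"],lo,hi,(300,130,400,200)); gt=blob(t["img"],lo,hi,(380,200,440,250))
print(gw,gs,gt)
A=np.zeros((3,3));b=np.zeros(3)
for c,g,f in ((w,gw,True),(s,gs,False),(t,gt,False)):
    if not g: continue
    o,d=rays(c,g[0][1],f); d=d[0]/np.linalg.norm(d[0]); P=np.eye(3)-np.outer(d,d); A+=P;b+=P@o
    print(onz(c,g[0][1],.085,f),onz(c,g[0][1],.095,f))
print("tri",np.linalg.solve(A,b))
a=np.radians(-90.0) # dial known; expected button from dial centre with yaw 13
for yaw in (12.5,13,13.5):
    y=np.radians(yaw); v=np.array([-.045,-.145]); print(yaw,np.array([.5727,.0383])+[v[0]*np.cos(y)-v[1]*np.sin(y),v[0]*np.sin(y)+v[1]*np.cos(y)])
E
```

```text
[(750, [197.48, 213.87])] [(55, [348.75, 156.0])] []
[[ 0.56148379 -0.11376514  0.085     ]] [[ 0.56242685 -0.1083772   0.095     ]]
[[ 0.56249982 -0.11291092  0.085     ]] [[ 0.56210305 -0.10246934  0.095     ]]
tri [ 0.56198139 -0.11392672  0.08429796]
12.5 [ 0.56015042 -0.1130027 ]
13 [ 0.56147125 -0.11310646]
13.5 [ 0.56279293 -0.11319868]
```

View pics/w5.png

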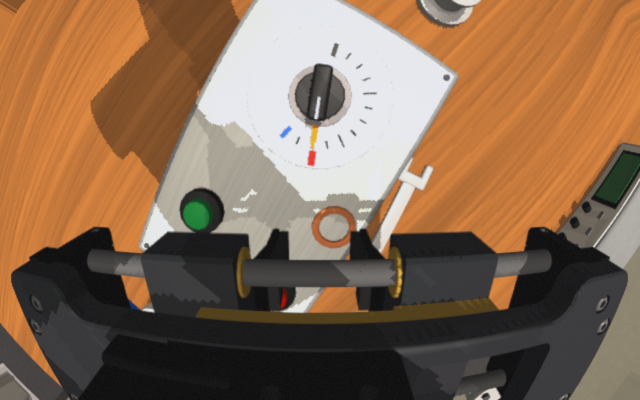

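Button top found at about (0.562, -0.1135, 0.085). It shows at (197,214) in the wrist view. I'll close the fingers and move above it.

```bash
python3 -c "
from h import *
go([.562,-.1135,.105],43.3)"
```

```text
t 13.9 pos [ 0.6355 -0.0276  0.1808] yaw 43.37 shift [  75.9 -112.3   12.1] turn [ 0.07 -0.11  0.06] F [-0.07  0.43 -1.  ] M [ 0.029 -0.103  0.019] op 0.4
```

play_rows(
  motion=[
    [[0,-30,4],[0,0,0],0.2],
    [[0,-60,8],[0,0,0],0.0],
    [[0,-90,12],[0,0,0],0.0],
    [[0,-112,12],[0,0,0],0.0],
    [[30,-112,12],[0,0,0],0.0],
    [[55,-112,12],[0,0,0],0.0],
    [[70,-112,12],[0,0,0],0.0],
    [[70,-112,12],[0,0,0],0.0],
  ],
)

```text
time_s: 14.7
position: [0.5612, -0.1131, 0.1093]
tcp_rot: [[-0.005, 0.727, 0.686], [0.002, 0.686, -0.727], [-1.0, -0.002, -0.005]]
force: [-0.2, 1.2, 0.1]
opening: 0.007
```

play_rows(
  motion=[
    [[0,0,0],[0,0,0],0],
    [[0,0,0],[0,0,0],0],
  ],
)

```text
time_s: 14.9
position: [0.5641, -0.1143, 0.1125]
tcp_rot: [[0.002, 0.727, 0.686], [-0.001, 0.686, -0.727], [-1.0, 0.001, 0.002]]
force: [-0.6, 0.5, 0.8]
opening: 0.006
```

```bash
python3 - <<'E'
from h import *
from rig import bot
go([.562,-.1135,.085],43.3)
c=bot.capture("wrist"); cv2.imwrite("pics/w6.png",c["img"])
t=bot.capture("side"); cv2.imwrite("pics/s6.png",cv2.resize(t["img"][120:220,290:420],None,fx=6,fy=5.8,interpolation=cv2.INTER_CUBIC))
go([.562,-.1135,.085],43.3)
E
```

```text
t 14.9 pos [ 0.5641 -0.1143  0.1125] yaw 43.33 shift [27.5 -1.  -2.1] turn [ 0.03  0.1  -0.05] F [-0.57  0.52  0.84] M [ 0.024 -0.077 -0.023] op 0.006
t 15.0 pos [ 0.5641 -0.1144  0.1127] yaw 43.33 shift [27.7 -1.  -2.2] turn [ 0.03  0.12 -0.05] F [-0.25 -0.15  0.02] M [ 0.021 -0.161 -0.003] op 0.006
```

View pics/w6.png

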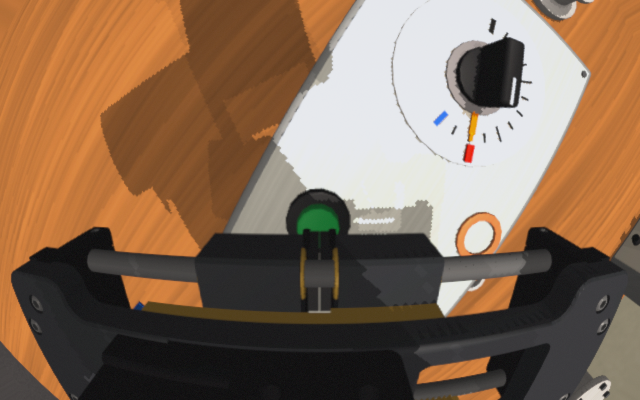

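View pics/s6.png

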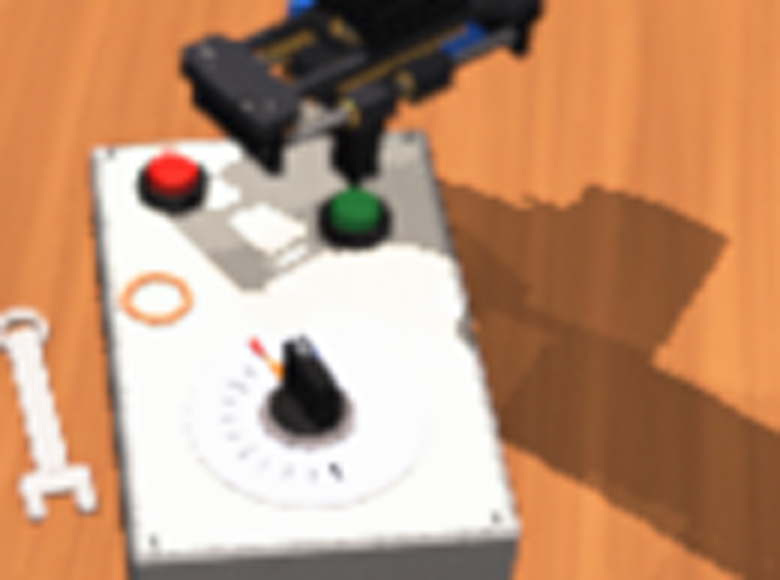

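The fingers are shut and lined up over the green button at (318,215). I'll descend gently.

play_rows(
  motion=[
    [[8,-1,-2],[0,0,0],0],
    [[16,-1,-2],[0,0,0],0],
    [[22,-1,-2],[0,0,0],0],
    [[24,-1,-2],[0,0,0],0],
    [[24,-1,-2],[0,0,0],0],
    [[24,-1,-2],[0,0,0],0],
    [[24,-1,-2],[0,0,0],0],
  ],
)

```text
time_s: 15.7
position: [0.5609, -0.1133, 0.0878]
tcp_rot: [[-0.001, 0.728, 0.686], [0.0, 0.686, -0.728], [-1.0, -0.0, -0.001]]
force: [-1.9, 1.0, 4.0]
opening: 0.007
```

```bash
python3 mz.py
```

```text
[-0.03   0.046 -0.03  -0.005  0.026 -0.029 -0.005  0.018] -0.001 [-0.  0.  0.  0.  0.  0.  0.  0.] [-2.07  1.04  3.97]
t 16.1 pos [ 0.5609 -0.1133  0.0875] yaw 43.31 shift [  -5.1  112.6 -102.2] turn [ 1.21 -0.05  0.02] F [-2.6   1.62  4.49] M [0.199 0.293 0.018] op 0.006
```

play_rows(
  motion=[
    [[1,0,0],[0,0,0],0],
    [[2,0,0],[0,0,0],0],
    [[3,0,0],[0,0,0],0],
    [[3,0,0],[0,0,0],0],
    [[3,0,0],[0,0,0],0],
  ],
)

```text
time_s: 16.6
position: [0.561, -0.1134, 0.0862]
tcp_rot: [[-0.0, 0.728, 0.686], [-0.0, 0.686, -0.728], [-1.0, -0.0, -0.0]]
force: [-5.2, 2.7, 16.1]
opening: 0.002
```

```bash
python3 mz.py
```

```text
[-0.009  0.032 -0.004 -0.032  0.027  0.034  0.011 -0.021] 0.005 [-0. -0. -0. -0. -0. -0. -0. -0.] [-5.3   2.07 15.75]
t 17.0 pos [ 0.5609 -0.1134  0.0862] yaw 43.32 shift [  -6.4  112.6 -102.3] turn [ 1.22 -0.01  0.01] F [-4.88  1.49 15.42] M [ 0.415  0.861 -0.021] op 0.008
```

Force climbed from 4 N to about 16 N with hardly any travel, so the button is bottomed out. One quick look, then I let go.

```bash
python3 - <<'E'
from rig import bot
import cv2
t=bot.capture("side"); cv2.imwrite("pics/s7.png",cv2.resize(t["img"][120:220,290:420],None,fx=6,fy=5.8,interpolation=cv2.INTER_CUBIC))
E
```

```text
(no output)
```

View pics/s7.png

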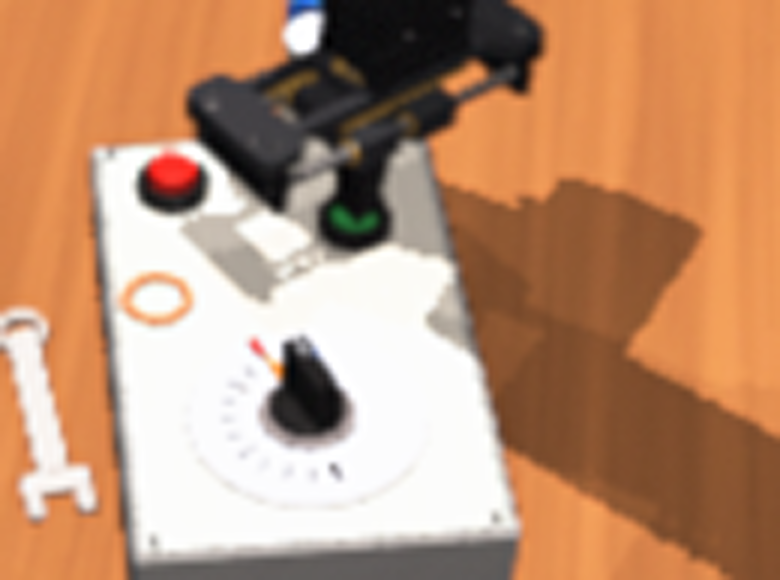

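The green button at (353,218) is clearly sunk into its collar, with the fingertips inside the green disc. I'll lift off and look at the dial again.

play_rows(
  motion=[
    [[-3,0,0],[0,0,0],0],
    [[-10,0,0],[0,0,0],0],
    [[-30,0,0],[0,0,0],0],
    [[-60,0,0],[0,0,0],0],
    [[-97,0,0],[0,0,0],0],
    [[-97,35,-4],[0,0,0],0],
    [[-97,75,-8],[0,0,0],0],
    [[-97,112,-10],[0,0,0],0],
  ],
)

```text
time_s: 17.85
position: [0.6379, -0.0289, 0.1822]
tcp_rot: [[0.003, 0.728, 0.685], [-0.001, 0.685, -0.728], [-1.0, 0.002, 0.003]]
force: [0.5, -1.0, 0.0]
opening: 0.009
```

play_rows(
  motion=[
    [[0,0,0],[0,0,0],0],
    [[0,0,0],[0,0,0],0],
    [[0,0,0],[0,0,0],0],
  ],
)

```text
time_s: 18.15
position: [0.6354, -0.0301, 0.1811]
tcp_rot: [[-0.001, 0.728, 0.686], [-0.0, 0.686, -0.728], [-1.0, -0.001, -0.0]]
force: [-1.2, 0.0, -0.3]
opening: 0.004
```

```bash
python3 look.py pics/w8.png; python3 - <<'E'
from rig import bot
import cv2
t=bot.capture("wrist"); cv2.imwrite("pics/w9.png",t["img"])
E
```

```text
centre [0.57227545 0.03806444] r 0.04313651823035892 n 11
[-72.1 -38.  -20.9  -4.   13.3  30.1  47.1  64.2  81.   98.4 115.4] (np.int64(54), np.int64(82), np.int64(106))
blue 0.0429 -89.38
tab 0.0541 -53.59
ptr 0.0337 -54.17
t 18.2 pos [ 0.6352 -0.0304  0.1812] yaw 43.24 shift [ 88.6   1.4 -93. ] turn [ 1.14 -0.02  0.04] F [-0.39  0.58  0.08] M [-0.014 -0.194 -0.028] op 0.006
```

View pics/w9.png

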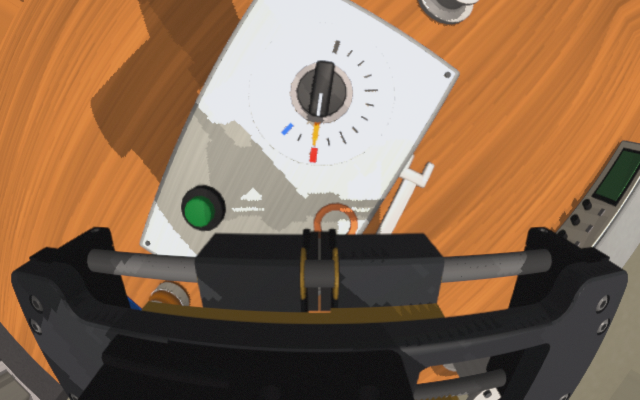

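View pics/w8.png

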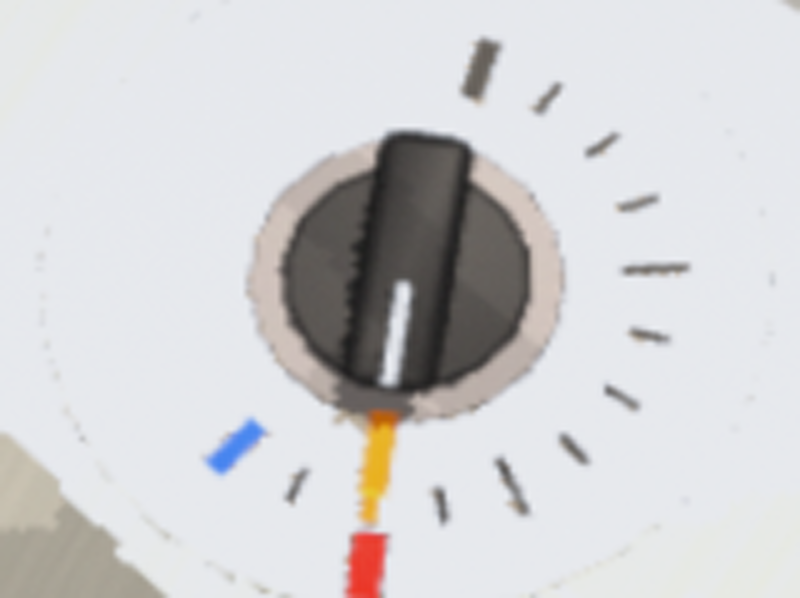

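The pointer now reads within 0.6° of the tab. The green button has sprung back, the gasket and the others look unmoved, and the gripper is clear. Handing in.

```bash
python3 -c "
from rig import bot
print(bot.hand_in())"
```

```text
the job is handed in; nothing more can be done
None
```

I set the timer, pressed the green start button, and handed the job in at about 18 s of the 72 s allowed.

- **Winding:** I turned the knob clockwise past the blue mark to its end stop. The moment at the stop was 0.32–0.33 N m, inside the 0.2–0.45 N m range. That puts the pointer about 28° past the top mark.
- **Setting:** I turned it back to the red tab and let go. Two wrist-camera checks put the pointer 1.0° and then 0.6° clockwise of the tab's centre (0.5–0.8 mm at the tip). I judged that close enough to leave.
- **Start button:** I pressed it with shut fingers until it stopped moving. Force there rose to about 16 N, a little over the 5 N it takes to push it fully down. The picture showed it sunk into its collar, and it sprang back after I lifted off.
- **Everything else:** I never moved to the red button, and the tab stayed where it was. The gasket looked undisturbed, and so did the parts of the other loose items I could see. The gripper ended clear of everything.

Two readings were off. Single moment readings swung by up to about 0.1 N m while the knob was turning, so I used averages and the settled torque of the last joint, which agreed. The button top also came out at about 84 mm from the cameras but about 92 mm from the touch force; I went by the force.

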